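# Fit the cover rose over a bent door lever

### The job

The lever handle on the sample door still lacks its cover rose. Take the loose cover out of its V rest, thread it flange first over the lever's free end, slide it along the grip and round the bend without letting it bind, and press it onto the inner rose until it snaps fully home against the door; then let go. Let it bear only lightly on the polished lever (under 8 N, or it scratches), never press on the rose and door with more than 40 N, and leave the other things on the bench where they are.

Things in the scene. Friction and masses are not known exactly. Their poses are not given: they have to be found in the camera images.
- cover_center (a point): Centre of the loose cover rose's bore, 56 mm above the bench while it lies level in the V rest. x axis: along the bore towards the flange end; z: square to it (up at the start). A round satin steel part, 40 mm long: the hub to grip, 32 mm across, runs from x = -14 to +14 mm, the flange, 54 mm across, from x = +14 to its rear rim at x = +26 mm. About 90 g.
- cover: The same cover rose, same origin and axes as cover_center. Its bore: the tight part is a white nylon bush, 17.5 mm across, from x = -3 to +3 mm; beside it the hub is 27 mm wide inside, and behind x = +16 mm the flange is hollow, with an opening 44 mm across. It is round, so its roll about x does not matter.
- rest: Dark steel V rest, fixed to the bench, origin under its middle, x axis along the cover's bore at the start. Its V carries the cover's hub: a pillar 28 mm wide across the bore, 22 mm long along it, its top 9 mm below the bore's centre, on a foot 70 x 58 mm, 10 mm thick.
- door: Oak sample door on a dark baseboard, fixed to the bench. Origin on the bench below the neck's axis in the plane of the door face; x into the door, y along the face, z up. Door 44 mm thick, 170 mm wide, its top at z = 149 mm; baseboard 18 mm high, 230 mm wide, reaching to x = -30 mm. An inner rose, 40 mm across and 8.5 mm thick, is on the face round the neck at z = 115 mm.
- seat (a point): Where cover_center lies when the cover is fully home: on the neck's axis, 115 mm above the bench, 26 mm out from the door face; axes as door, and the cover's x axis then points along this x, its rear rim on the door face. Sprung tabs round the inner rose resist from 5 mm short of home, rising to a push of 12 to 20 N about 1 mm short; then they snap behind the rim and the push falls off.
- lever_tip (a point): Outermost point of the lever's rounded free end, on the bar's axis. The lever is a steel bar 16 mm round: from the door face its neck runs 36 mm straight along -x of seat, bends in an arc of 40 mm radius (of its axis) towards -y, then runs 88 mm straight along -y to this point, x = -76, y = -128, z = 0 mm from where the neck's axis meets the door face. Axes: the lever's, as seat's while level.
- lever_bend (a point): Point on the lever bar's axis where the straight grip ends and the bend begins: 88 mm from lever_tip, at x = -76, y = -40, z = 0 mm from where the neck's axis meets the door face. Same axes as lever_tip.
- lever (a joint): Angle of the lever about its neck, rad: 0 is level (a stop) and it grows to 0.7 as the free end is pushed down. A return spring holds it level (1 N m at 0, 1 N m/rad more: about 8 N of push at the free end) and brings it back.
- screwdriver_yellow: Screwdriver with a yellow handle, 178 mm long, lying on the bench. Bystander; origin at the centre of its underside.
- hex_key: Small bent steel hexagon key, 77 x 28 x 5 mm, lying flat. Bystander; origin at the centre of its underside.
- euro_cylinder_1: Brass lock cylinder, 68 x 32 x 17 mm, lying on its side. Bystander; origin at the centre of its underside.
- padlock_1: Brass padlock, 63 x 42 x 19 mm, lying flat. Bystander; origin at the centre of its underside.
- spare_cutter: Toothed steel cutter disc, 59 mm across, 6 mm thick, lying flat. Bystander; origin at the centre of its underside.
- pliers: Pliers with blue handles, 151 mm long, lying flat. Bystander; origin at the centre of its underside.

How it is judged:
By the outcome, as a careful person would: the job done as asked, in the order asked, and still so for the second after the job is handed in, with the robot touching nothing.
It also fails if it takes over 66 s, if anything falls off the work surface, if the arm or the gripper's body presses on something with over 40 N, if the wrist force passes 120 N, or if a joint passes its speed limit or range.

### The arm

A 6-joint arm with a two-finger parallel gripper is mounted at the origin on a cart in front of the work surface, level with it; the furniture and walls round the work are solid. World frame = base frame: x ahead of the robot, y to its left, z up, the work surface at z = 0. Lengths are in mm, angles in rad, forces in N, time in s.
With the tool pointing down it reaches from about 375 to 900 mm from the base axis. Payload 3.1 kg.
Tool frame: the origin (TCP) lies on the centre line of the jaws, within the pads' length; the fingertips stand robot.tip_extent ahead of it and the grasp point (between the pads) lies 2 mm behind it (robot.tip_extent is the distance from the TCP to the fingertips, in mm); z points along the fingers, y is the line along which they close (so a half turn about z gives the same grasp; the last joint's range is limited). The gripper opens to 85 mm and grips with 20 to 120 N. Pads are 22 mm wide; open, the fingers measure 114 mm over their backs; the gripper's body (76 mm by 85 mm) begins 54 mm behind the grasp point. The pads swing forward as they close: fully open they stand 13 mm farther back than shut.
Start: joints at [1.077, 0.527, 1.433, -0, 1.181, -0.178], TCP at [194.07, 594.082, 248.31] pointing down, gripper open.
Joint ranges: [-3.08, 3.08], [-0.75, 2.2], [0.22, 2.44], [-1.43, 4.57], [0, 2.65], [-2.85, 2.85]. Speed limits (rad/s): [2.79, 2.79, 3.14, 3.14, 3.14, 3.14].

### API

Orientations are given as a unit quaternion [x, y, z, w].
In Python, from workcell import robot gives the robot as it stands.
- The arm moves only by the tool send_rows, never from a script. Its arguments are lists of equal length, an entry for each row: "linear": the shift along the world's x, y, z in cm, a list of three; "delta_rot": the turn, a rotation vector about the world's x, y, z in rad, a list of three; "claw": the opening, from 0 (shut) to 1 (fully open). In form: {"linear": [[dx, dy, dz], ...], "delta_rot": [[ax, ay, az], ...], "claw": [claw, ...]}. A call has 1 to 12 rows; each row is the pose to reach, as a shift and turn from the pose commanded when the call began; what a row does not reach only later rows make up. A row lasts 1/12 s, in which the tool goes at most 41.7 mm and 7.16 degrees, less where a joint would pass 70% of its speed; a pose out of reach is approached as far as the arm can. A call with a gripper value outside its range is refused whole. The fingers move at their own pace and stop on an object; the grip force is fixed at half the most. Time passes only in rows, so rows that repeat a pose let the fingers close. It gives the time, the measured TCP pose, the force, the opening and the grip force at its end, in the units of the state.
- robot.sense(): the state, without advancing time (a new reading comes with each control period).
- robot.read_camera(name): name is "side" or "top" or "wrist"; returns (picture, depth): 420x560x3 uint8, blue, green, red; 420x560 float32, mm along the optical axis (not along the pixel's ray), 0 where there is no reading.
- robot.camera_info(name): a dict with "K" (3x3 intrinsics, pixels), "rvec" (rotation vector, rad) and "tvec" (3), from world to camera coordinates, as OpenCV has them. Camera axes: x right, y down, z forward; pixel columns grow to the right and rows downward; lengths in mm; the calibration is good to about 2 mm. A picture is of the moment at which its call begins: read the wrist's pose just before it. camera_info takes no time and is no camera call; for the wrist camera it gives the pose at the moment of the call.
- robot.hand_in(): hands the job in; it is judged then, once.
Trained networks look in the newest picture that a camera, given by its name, has taken for a name from the list of things; names that differ only in an ending like _2 or _b are one class to them, and where a whole thing is asked for, a point or a joint stands for the part that bears it (a point fixed in the world has none). Each returns a list of dicts, best first, with "score" (0 to 1); they miss things now and then, are a little off and sometimes report something else, mostly with a low value. They report only what shows in the picture. A call takes as long as a camera call.
- robot.boxes_of(query, camera): "rect" ([left, top, width, height] in pixels, round what is visible of it).
- robot.trace(query, camera): "pixels" (420x560 bool, what is visible of it) and "rect" ([left, top, width, height] in pixels, round what is visible of it).
The state is a dict: "time_s": time; "joint_positions": joint angles; "dq": joint speeds; "tau": joint torques, N m; "tool_pos": TCP position; "ee_rot": TCP orientation; "wrist_force": force on the tool from outside, world axes, zero at the start; "ft_torque": the same for the moment, N m; "grip_width": finger opening in mm; "grip_force": force on a finger pad.
Only numpy, scipy, OpenCV 4.12 (cv2) and the standard library are available. Lean on these libraries where they do the work, as an engineer would, in place of code of your own. Each camera call takes 0.05 s, during which the arm holds its last target. There are 200 camera calls.

## Working session

There is one attempt and no reset: what is moved stays moved. The work goes in short steps, Python scripts to look and compute and a tool call to move; the robot and the scene stay as the last step left them, time stands still between calls to the robot, and variables do not carry over. Pictures are saved under pics/ and viewed, at most 10 in all, crops included, and the job is handed in when it is done.

Besides the shell and the picture viewer there is one more tool, called by a JSON object that holds its "api" and its "payload", one argument or row to a line. send_rows: Moves the arm, as the interface text tells. Its arguments: {"type":"object","properties":{"linear":{"type":"array"},"delta_rot":{"type":"array"},"claw":{"type":"array"}},"required":["linear","delta_rot","claw"]}

```bash
ls; mkdir -p pics; cat > h.py <<'E'
import numpy as np, cv2
from workcell import robot
from scipy.spatial.transform import Rotation as R
def cam(n):
    i=robot.camera_info(n); p,d=robot.read_camera(n)
    return p,d,np.array(i["K"]),R.from_rotvec(np.ravel(i["rvec"])).as_matrix(),np.ravel(i["tvec"])
def world(d,K,Rm,t,mask):
    v,u=np.nonzero(mask&(d>0)); z=d[v,u]
    c=np.stack([(u-K[0,2])*z/K[0,0],(v-K[1,2])*z/K[1,1],z],1)
    return (c-t)@Rm
def proj(P,K,Rm,t):
    c=np.atleast_2d(P)@Rm.T+t; q=c@K.T; return q[:,:2]/q[:,2:]
E
python3 - <<'E'
from h import *
s=robot.sense(); print(s, robot.tip_extent)
for n in ["side","top"]:
    p,d,K,Rm,t=cam(n); cv2.imwrite(f"pics/{n}0.png",p); np.savez(f"{n}0.npz",d=d,K=K,R=Rm,t=t)
    print(n,"campos",-Rm.T@t)
    for q in ["cover","rest","door","lever"]:
        for r in robot.trace(q,n)[:2]:
            W=world(d,K,Rm,t,r["pixels"]); print(n,q,round(r["score"],2),r["rect"],np.median(W,0).round(), np.percentile(W,[2,98],axis=0).round().tolist())
            np.save(f"{n}_{q}.npy",r["pixels"]) if r is not None else 0
E
```

```text
pics
{'time_s': 0.0, 'joint_positions': array([ 1.07651056e+00,  5.28454058e-01,  1.43389971e+00, -2.26003390e-05,
        1.18144174e+00, -1.78494694e-01]), 'dq': array([ 0.00044597, -0.00070872,  0.00109596, -0.00095662, -0.00041978,
       -0.00075664]), 'tau': array([ 8.40956509e-04, -4.42347443e+01, -1.78028119e+01, -2.24840419e-04,
        8.71971133e-03, -8.61537700e-06]), 'tool_pos': array([193.74689615, 593.48493146, 247.34186978]), 'ee_rot': array([ 1.57235930e-01,  9.87560453e-01, -1.04314165e-03, -3.53696256e-04]), 'wrist_force': array([0.5249355 , 0.59075952, 0.67780072]), 'ft_torque': array([ 0.01734209,  0.02586205, -0.01850185]), 'grip_force': 0.0, 'grip_width': 85.41676449015706} 17.0
side campos [115.23239387 171.38496983 892.71357602]
side cover 0.6 [350.2, 198.3, 23.0, 25.3] [ 435. -240.   68.] [[414.0, -267.0, 32.0], [462.0, -229.0, 84.0]]
side rest 0.59 [343.0, 211.9, 36.1, 22.7] [ 423. -241.   10.] [[406.0, -288.0, 0.0], [467.0, -220.0, 44.0]]
side door 0.76 [173.5, 146.8, 131.0, 105.8] [590. -10. 104.] [[507.0, -129.0, 5.0], [645.0, 90.0, 151.0]]
side lever 0.72 [231.4, 186.8, 75.5, 27.4] [515. -61. 122.] [[504.0, -171.0, 2.0], [574.0, -13.0, 126.0]]
top campos [364.03471664 -81.28981928 940.33808564]
top cover 0.54 [351.1, 217.2, 18.8, 24.3] [ 440. -242.   71.] [[420.0, -270.0, 12.0], [465.0, -230.0, 85.0]]
top rest 0.86 [345.6, 222.7, 28.8, 23.4] [ 434. -260.   10.] [[412.0, -291.0, 7.0], [468.0, -223.0, 14.0]]
top door 0.61 [212.9, 137.8, 102.6, 60.5] [592. -33. 121.] [[512.0, -131.0, 16.0], [643.0, 85.0, 152.0]]
top lever 0.72 [253.2, 165.9, 62.6, 37.4] [518. -64. 122.] [[507.0, -139.0, 2.0], [573.0, -15.0, 126.0]]
```

```bash
python3 - <<'E'
import cv2,numpy as np
a=cv2.imread("pics/side0.png")[120:270,160:410]; b=cv2.imread("pics/top0.png")[120:270,190:440]
cv2.imwrite("pics/z0.png",np.vstack([cv2.resize(a,(500,300),interpolation=2),cv2.resize(b,(500,300),interpolation=2)]))
E
```

```text
(no output)
```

View pics/z0.png

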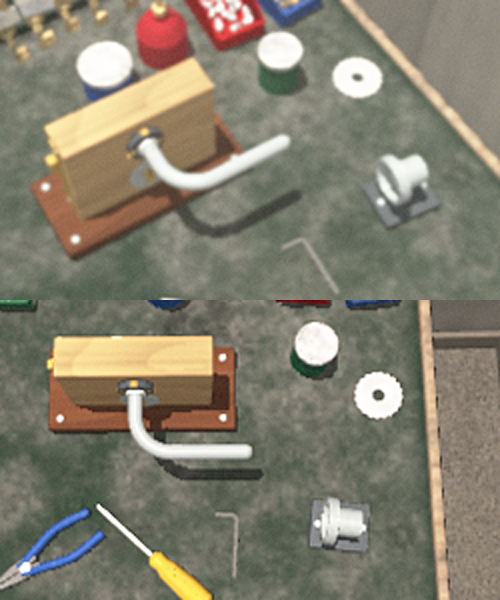

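The views agree. The door face looks towards -x, the lever's free end points to -y (right in the top crop at about (250,452)), and the cover sits at about (340,520) with its flange to the left (+y).

```bash
cat >> h.py <<'E'
from scipy.optimize import least_squares
def fit_lever(W,x0,zfix=None):
    # params: neck foot x,y,z(115), yaw ; model axis sampled in door frame
    s=np.linspace(0,1,60)
    a=np.concatenate([np.c_[-36*s,0*s],np.c_[-36-40*np.sin(s*np.pi/2),-40+40*np.cos(s*np.pi/2)],np.c_[-76+0*s,-40-80*s]])
    from scipy.spatial import cKDTree
    aa=np.c_[np.interp(np.linspace(0,179,900),np.arange(180),a[:,0]),np.interp(np.linspace(0,179,900),np.arange(180),a[:,1]),np.zeros(900)]
    T=cKDTree(aa)
    def f(p):
        c,s_=np.cos(p[3]),np.sin(p[3]); q=W-[p[0],p[1],p[2]]
        l=np.c_[c*q[:,0]+s_*q[:,1],-s_*q[:,0]+c*q[:,1],q[:,2]]
        r=T.query(l)[0]-8
        return r
    return least_squares(f,x0,loss="soft_l1",f_scale=1.0)
def fit_cyl(W,x0,r):
    # horizontal axis direction yaw p[2] (from +y), through (p0, yref, p1)
    yr=W[:,1].mean()
    def f(p):
        d=np.array([-np.sin(p[2]),np.cos(p[2]),0]); q=W-[p[0],yr,p[1]]
        return np.linalg.norm(q-np.outer(q@d,d),axis=1)-r
    return least_squares(f,x0,loss="soft_l1",f_scale=1.0),yr
E
python3 - <<'E'
from h import *
for n in ["side","top"]:
    z=np.load(f"{n}0.npz"); d,K,Rm,t=z["d"],z["K"],z["R"],z["t"]
    W=world(d,K,Rm,t,np.load(f"{n}_lever.npy")); W=W[(W[:,2]>100)]
    r=fit_lever(W,[570,-15,115,0]); print(n,len(W),r.x.round(3),np.median(abs(r.fun)))
    W=world(d,K,Rm,t,np.load(f"{n}_cover.npy")); H=W[(W[:,2]>58)&(W[:,1]<-244)]
    r,yr=fit_cyl(H,[438,56,0],16); print(len(H),r.x.round(3),yr,np.median(abs(r.fun)))
    F=W[W[:,2]>74]; print("flange y",np.percentile(F[:,1],[5,50,95]),np.percentile(W[:,1],[1,99]))
E
```

```text
side 650 [ 5.89966e+02 -2.01390e+01  1.15651e+02 -2.20000e-02] 0.6820751735137938
125 [ 4.37739e+02  5.68770e+01 -1.15000e-01] -257.49395973349544 0.8887224307226838
flange y [-253.63196825 -235.62683198 -229.8199798 ] [-267.86718093 -228.44303148]
top 514 [ 5.92103e+02 -1.99670e+01  1.15641e+02 -1.70000e-02] 0.7854607804755402
161 [ 4.40212e+02  5.65470e+01 -1.25000e-01] -257.633428785945 0.9029156676626933
flange y [-252.11169915 -237.20872588 -230.90112871] [-271.07024155 -229.38746823]
```

{"api": "send_rows", "payload": {
  "linear": [
    [3, -9, 0],
    [6, -18, 0],
    [9, -27, 0],
    [12, -36, 0],
    [14, -43, 0],
    [16, -50, 0],
    [18, -57, 0],
    [20, -64, 0],
    [21, -69, 0],
    [22, -73, 0],
    [23, -76, 0],
    [23, -76, 0]
  ],
  "delta_rot": [
    [0, 0, -0.12],
    [0, 0, -0.24],
    [0, 0, -0.36],
    [0, 0, -0.48],
    [0, 0, -0.6],
    [0, 0, -0.72],
    [0, 0, -0.84],
    [0, 0, -0.96],
    [0, 0, -1.08],
    [0, 0, -1.2],
    [0, 0, -1.25],
    [0, 0, -1.25]
  ],
  "claw": [1, 1, 1, 1, 1, 1, 1, 1, 1, 1, 1, 1]
}}

```text
time_s: 1.5
tool_pos: [342.7, 114.9, 248.7]
ee_rot: [0.706, 0.708, 0.001, 0.001]
wrist_force: [1.8, 0.0, 0.4]
grip_width: 85.4
grip_force: 0.0
```

{"api": "send_rows", "payload": {
  "linear": [
    [1, -4, 0],
    [2, -8, 0],
    [3, -12, 0],
    [4, -16, 0],
    [5, -20, 0],
    [6, -24, 0],
    [7, -28, 0],
    [8, -31, 0],
    [9, -34, 0],
    [9.5, -36, 0],
    [9.5, -36, 0],
    [9.5, -36, 0]
  ],
  "delta_rot": [
    [0, 0, 0],
    [0, 0, 0],
    [0, 0, 0],
    [0, 0, 0],
    [0, 0, -0.03],
    [0, 0, -0.06],
    [0, 0, -0.1],
    [0, 0, -0.12],
    [0, 0, -0.12],
    [0, 0, -0.12],
    [0, 0, -0.12],
    [0, 0, -0.12]
  ],
  "claw": [1, 1, 1, 1, 1, 1, 1, 1, 1, 1, 1, 1]
}}

```text
time_s: 2.5
tool_pos: [437.4, -244.2, 248.1]
ee_rot: [0.747, 0.665, 0.0, -0.0]
wrist_force: [0.2, 1.3, -0.3]
grip_width: 85.7
grip_force: 0.0
```

```bash
python3 - <<'E'
from h import *
s=robot.sense(); print(s["time_s"],s["tool_pos"],s["ee_rot"],s["wrist_force"])
n="wrist"; p,d,K,Rm,t=cam(n); cv2.imwrite("pics/w1.png",p); np.savez("w1.npz",d=d,K=K,R=Rm,t=t); print("cam",-Rm.T@t,Rm[2])
for q in ["cover","lever","rest"]:
    for r in robot.trace(q,n)[:2]:
        W=world(d,K,Rm,t,r["pixels"]); print(q,round(r["score"],2),r["rect"],np.percentile(W,[2,50,98],axis=0).round().tolist())
        np.save(f"w1_{q}.npy",r["pixels"])
E
```

```text
2.5 [ 437.38280294 -244.22430266  248.14841104] [ 7.47227833e-01  6.64567926e-01  7.79171490e-05 -1.76517510e-04] [ 0.16921628  1.34356192 -0.27005417]
cam [ 446.1021048  -170.34560253  373.57094079] [-0.03396593 -0.29220623 -0.95575197]
cover 0.56 [254.2, 172.9, 56.2, 50.7] [[417.0, -270.0, 31.0], [439.0, -241.0, 71.0], [464.0, -230.0, 83.0]]
lever 0.75 [353.6, 0.0, 25.8, 64.5] [[504.0, -146.0, 116.0], [510.0, -127.0, 121.0], [519.0, -110.0, 124.0]]
lever 0.57 [397.9, 198.9, 50.1, 46.2] [[573.0, -339.0, 3.0], [598.0, -313.0, 6.0], [625.0, -288.0, 8.0]]
rest 0.75 [255.3, 161.4, 50.8, 59.9] [[409.0, -292.0, 8.0], [441.0, -234.0, 10.0], [467.0, -222.0, 13.0]]
```

```bash
python3 - <<'E'
from h import *
z=np.load("w1.npz"); d,K,Rm,t=z["d"],z["K"],z["R"],z["t"]
W=world(d,K,Rm,t,np.load("w1_cover.npy"))
ang=-.12; u=np.array([-np.sin(ang),np.cos(ang),0])
H=W[(W[:,2]>58)&(W@u-np.array([439,-255,0])@u<9)&(W[:,2]<76)]
r,yr=fit_cyl(H,[438,56,-.1],16); print(len(H),r.x.round(3),yr,np.median(abs(r.fun)))
a=r.x[2];u=np.array([-np.sin(a),np.cos(a),0]); c0=np.array([r.x[0],yr,r.x[1]])
al=(W-c0)@u; rad=np.linalg.norm((W-c0)-np.outer(al,u),axis=1)
F=(rad>19)&(rad<29); print("flange along",np.percentile(al[F],[2,10,50,90,98]),"radius",np.percentile(rad[F],[50,95]))
Hh=(rad<18)&(rad>13); print("hub along",np.percentile(al[Hh],[1,5,95,99]))
top=W[(rad>19)&(W[:,2]>75)]; print("flange top x",top.mean(0))
for k in (-14,):
  # centre from rear rim & hub end
  pass
print("c0",c0,"u",u)
# edges around
p=cv2.imread("pics/w1.png"); cv2.imwrite("pics/w1c.png",cv2.resize(p[140:260,210:350],(700,600),interpolation=2))
E
```

```text
817 [ 4.37795e+02  5.58870e+01 -1.17000e-01] -258.75532570338 0.34773879102360716
flange along [15.93620888 17.4767069  22.54213728 26.94224888 27.22001281] radius [26.42411035 27.65789333]
hub along [-12.36941913 -11.16842013  11.20188727  12.29133935]
flange top x [ 440.29748368 -237.1621903    80.3268442 ]
c0 [ 437.79491537 -258.7553257    55.88650965] u [0.11665693 0.99317227 0.        ]
```

View pics/w1c.png

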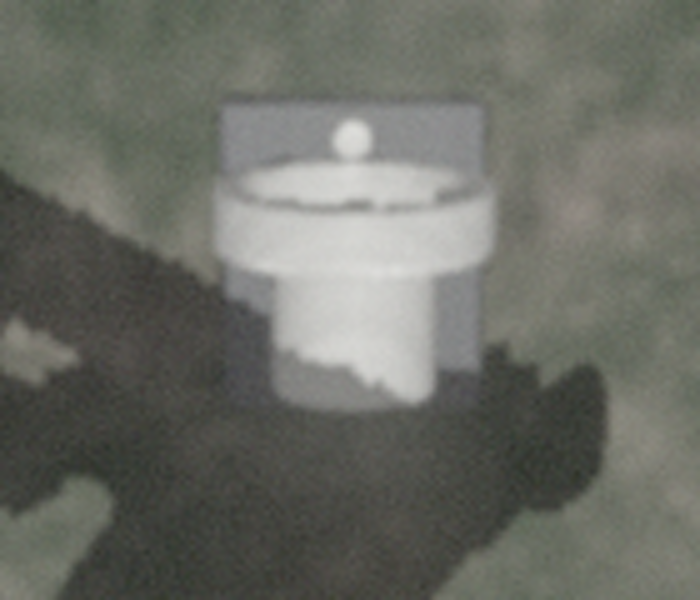

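The crop shows the cover with its flange at the far end (top, rim at about row 185) and its hub running down to about row 405. It lies in the rest as measured, so I descend to grip it.

{"api": "send_rows", "payload": {
  "linear": [
    [0, -0.7, -3],
    [0, -1.4, -6.5],
    [0, -1.4, -10],
    [0, -1.4, -13],
    [0, -1.4, -16],
    [0, -1.4, -18],
    [0, -1.4, -19],
    [0, -1.4, -19.4],
    [0, -1.4, -19.4],
    [0, -1.4, -19.4]
  ],
  "delta_rot": [
    [0, 0, 0],
    [0, 0, 0],
    [0, 0, 0],
    [0, 0, 0],
    [0, 0, 0],
    [0, 0, 0],
    [0, 0, 0],
    [0, 0, 0],
    [0, 0, 0],
    [0, 0, 0]
  ],
  "claw": [1, 1, 1, 1, 1, 1, 1, 1, 1, 1]
}}

```text
time_s: 3.53
tool_pos: [438.0, -257.5, 55.3]
ee_rot: [0.746, 0.666, 0.0, 0.001]
wrist_force: [0.6, 0.0, -0.7]
grip_width: 85.7
grip_force: 0.0
```

{"api": "send_rows", "payload": {
  "linear": [
    [0, 0, 0],
    [0, 0, 0],
    [0, 0, 0],
    [0, 0, 0],
    [0, 0, 0],
    [0, 0, 0],
    [0, 0, 0],
    [0, 0, 0],
    [0, 0, 0],
    [0, 0, 0],
    [0, 0, 0],
    [0, 0, 0]
  ],
  "delta_rot": [
    [0, 0, 0],
    [0, 0, 0],
    [0, 0, 0],
    [0, 0, 0],
    [0, 0, 0],
    [0, 0, 0],
    [0, 0, 0],
    [0, 0, 0],
    [0, 0, 0],
    [0, 0, 0],
    [0, 0, 0],
    [0, 0, 0]
  ],
  "claw": [0.8, 0.7, 0.6, 0.5, 0.45, 0.4, 0.35, 0.3, 0.2, 0.1, 0.0, 0]
}}

```text
time_s: 4.53
tool_pos: [437.7, -257.5, 54.7]
ee_rot: [0.747, 0.665, 0.0, 0.0]
wrist_force: [1.1, 1.0, 5.4]
grip_width: 30.7
grip_force: 59.0
```

{"api": "send_rows", "payload": {
  "linear": [
    [0, 0, 0.5],
    [0, 0, 1.5],
    [0, 0, 3],
    [0, 0, 4.5],
    [1, 0.5, 6],
    [2.5, 1.5, 6],
    [4, 2.5, 6],
    [5.5, 3.5, 6],
    [7, 4.2, 6],
    [7.4, 4.2, 6],
    [7.4, 4.2, 6],
    [7.4, 4.2, 6]
  ],
  "delta_rot": [
    [0, 0, 0],
    [0, 0, 0],
    [0, 0, 0],
    [0, 0, 0],
    [0, 0, 0.03],
    [0, 0, 0.06],
    [0, 0, 0.1],
    [0, 0, 0.1],
    [0, 0, 0.1],
    [0, 0, 0.1],
    [0, 0, 0.1],
    [0, 0, 0.1]
  ],
  "claw": [0, 0, 0, 0, 0, 0, 0, 0, 0, 0, 0, 0]
}}

```text
time_s: 5.53
tool_pos: [510.8, -215.4, 114.3]
ee_rot: [0.712, 0.702, -0.0, -0.0]
wrist_force: [-0.1, 0.0, -1.9]
grip_width: 30.8
grip_force: 59.4
```

```bash
cat > m.py <<'E'
from h import *
import sys
tag=sys.argv[1]
s=robot.sense(); T=s["tool_pos"]; print(s["time_s"],T,R.from_quat(s["ee_rot"]).as_rotvec(),s["wrist_force"])
n="wrist"; p,d,K,Rm,t=cam(n); cv2.imwrite(f"pics/{tag}.png",p); np.savez(tag+".npz",d=d,K=K,R=Rm,t=t)
for q in ["cover","lever"]:
    for r in robot.trace(q,n)[:1]:
        W=world(d,K,Rm,t,r["pixels"]); print(q,round(r["score"],2),r["rect"],np.percentile(W,[2,50,98],axis=0).round().tolist())
        np.save(f"{tag}_{q}.npy",r["pixels"])
        if q=="lever":
            W=W[W[:,2]>105]; f=fit_lever(W,[591,-20,115,-.02]); print("leverfit",f.x.round(4),np.median(abs(f.fun)),len(W))
            G=W[W[:,1]<-70]
            f,yr=fit_cyl(G,[512,115,-.02],8); print("grip line",f.x.round(4),yr,np.median(abs(f.fun)),len(G),"tip y",np.percentile(W[:,1],[0,1,3]))
        else:
            F=W[W[:,2]>T[2]+22]; print("flange top",F.mean(0) if len(F) else 0)
E
python3 m.py w2; python3 - <<'E'
import cv2; p=cv2.imread("pics/w2.png"); cv2.imwrite("pics/w2v.png",p)
E
```

```text
5.5333 [ 510.75584267 -215.36982816  114.34188576] [-2.23700616e+00 -2.20459553e+00  9.06921960e-04] [-0.12655063  0.0207049  -1.92933555]
cover 0.77 [211.2, 219.7, 138.6, 133.0] [[488.0, -228.0, 91.0], [511.0, -198.0, 129.0], [534.0, -189.0, 143.0]]
flange top [ 511.14118754 -194.22740014  140.37217021]
lever 0.63 [251.8, 0.0, 49.8, 129.3] [[505.0, -145.0, 117.0], [512.0, -126.0, 122.0], [519.0, -110.0, 124.0]]
leverfit [ 5.894134e+02 -2.020860e+01  1.149132e+02 -1.440000e-02] 0.3299481933412629 5681
grip line [ 5.118796e+02  1.147968e+02 -1.460000e-02] -126.14236118482161 0.379524552090329 5681 tip y [-146.77527258 -145.61667773 -144.24088831]
```

View pics/w2.png

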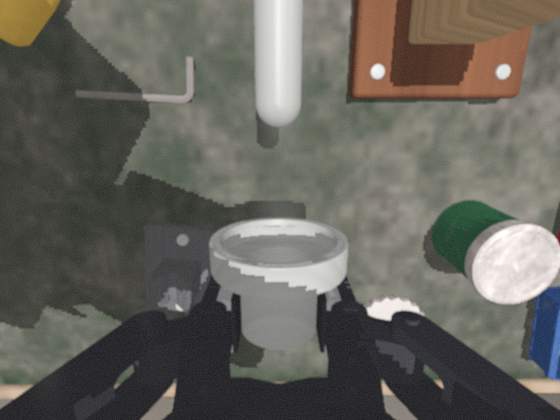

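The view shows the lever tip at about (278,125) and the gripped cover, rim up, at (278,235). Next I fit the cover's axis in the same picture.

```bash
cat > c.py <<'E'
from h import *
import sys
tag=sys.argv[1]; T=np.array(eval(sys.argv[2])); a0=float(sys.argv[3])
z=np.load(tag+".npz"); W=world(z["d"],z["K"],z["R"],z["t"],np.load(tag+"_cover.npy"))
Rz=R.from_euler("z",-a0).as_matrix(); L=(W-T)@Rz.T   # cover-ish frame: y along bore
F=L[(L[:,1]>15)&(L[:,1]<26)&(np.hypot(L[:,0],L[:,2]-1)>24)&(L[:,2]>5)]
H=L[(L[:,1]>-12)&(L[:,1]<11)&(L[:,2]>8)&(np.hypot(L[:,0],L[:,2]-1)<19)]
print(len(F),len(H))
def f(p):
    d=np.array([p[2],1,p[3]]);d/=np.linalg.norm(d);o=[]
    for S,r in((F,27),(H,16)):
        q=S-[p[0],0,p[1]]; o.append((np.linalg.norm(q-np.outer(q@d,d),axis=1)-r)*(1000/len(S))**.5)
    return np.concatenate(o)
r=least_squares(f,[0,1,0,0],loss="soft_l1"); print("axis at tcp: dx,dz, slopes x,z",r.x.round(3),np.median(abs(r.fun)))
q=L-[r.x[0],0,r.x[1]]; rad=np.hypot(q[:,0],q[:,2]); print("rim along",np.percentile(L[(rad>23)&(rad<26)][:,1],[50,90,98]),np.percentile(L[(rad>19)&(L[:,2]>0)][:,1],[1,5,99]))
E
python3 c.py w2 "[510.756,-215.37,114.34]" -0.0146
```

```text
4252 3076
axis at tcp: dx,dz, slopes x,z [ 6.500e-02  1.005e+00 -1.000e-03 -6.000e-03] 0.1492171305068003
rim along [21.85694476 26.21384795 26.46834107] [14.47552321 15.30650453 26.51002163]
```

{"api": "send_rows", "payload": {
  "linear": [
    [-0.01, 0.5, -0.02],
    [0, 1.2, -0.04],
    [0.01, 2, -0.04],
    [0.02, 2.8, -0.04],
    [0.03, 3.6, -0.04],
    [0.04, 4.4, -0.04],
    [0.05, 5, -0.04],
    [0.06, 5.5, -0.04],
    [0.06, 5.8, -0.04],
    [0.06, 5.8, -0.04],
    [0.06, 5.8, -0.04]
  ],
  "delta_rot": [
    [0, 0, 0],
    [0, 0, 0],
    [0, 0, 0],
    [0, 0, 0],
    [0, 0, 0],
    [0, 0, 0],
    [0, 0, 0],
    [0, 0, 0],
    [0, 0, 0],
    [0, 0, 0],
    [0, 0, 0]
  ],
  "claw": [0, 0, 0, 0, 0, 0, 0, 0, 0, 0, 0]
}}

```text
time_s: 6.6
tool_pos: [512.2, -157.3, 114.0]
ee_rot: [0.712, 0.702, -0.0, 0.0]
wrist_force: [-0.2, 0.0, -0.9]
grip_width: 31.2
grip_force: 59.4
```

```bash
python3 m.py w3; T=$(python3 -c "
from h import *
print(robot.sense()['tool_pos'].tolist())"); python3 c.py w3 "$T" -0.0146
```

```text
6.6 [ 512.18473302 -157.30832276  113.95272465] [ 2.23733733e+00  2.20488472e+00 -1.09086024e-05] [-0.24149015  0.01796697 -0.91112374]
cover 0.76 [209.5, 220.1, 139.8, 132.9] [[489.0, -170.0, 93.0], [513.0, -140.0, 130.0], [536.0, -131.0, 142.0]]
flange top [ 512.48994229 -136.16969417  139.97798619]
lever 0.87 [251.6, 0.0, 53.0, 264.0] [[505.0, -137.0, 115.0], [512.0, -87.0, 122.0], [520.0, -52.0, 124.0]]
leverfit [ 5.895100e+02 -2.075300e+01  1.148823e+02 -1.510000e-02] 0.31247171430681364 11730
grip line [ 5.122786e+02  1.148982e+02 -1.540000e-02] -101.57328160066908 0.3043069352040586 8443 tip y [-144.98568334 -137.59770512 -135.21037762]
3952 3168
axis at tcp: dx,dz, slopes x,z [ 4.800e-02  1.042e+00  1.000e-03 -2.000e-03] 0.15151892090603997
rim along [25.82944346 26.69000161 26.91780724] [14.78349454 15.64565209 26.97111733]
```

{"api": "send_rows", "payload": {
  "linear": [
    [-0.04, 0, 0],
    [-0.08, 0, 0],
    [-0.08, 0, 0],
    [-0.08, 0, 0]
  ],
  "delta_rot": [
    [0, 0, 0],
    [0, 0, 0],
    [0, 0, 0],
    [0, 0, 0]
  ],
  "claw": [0, 0, 0, 0]
}}

```text
time_s: 7.08
tool_pos: [511.1, -157.5, 113.9]
ee_rot: [0.712, 0.702, -0.0, -0.0]
wrist_force: [0.0, -0.0, -0.8]
grip_width: 30.7
grip_force: 59.4
```

{"api": "send_rows", "payload": {
  "linear": [
    [0.02, 0, 0],
    [0.02, 0.3, 0],
    [0.03, 0.6, 0],
    [0.03, 0.9, 0],
    [0.04, 1.2, 0],
    [0.04, 1.5, 0],
    [0.04, 1.5, 0],
    [0.04, 1.5, 0]
  ],
  "delta_rot": [
    [0, 0, 0],
    [0, 0, 0],
    [0, 0, 0],
    [0, 0, 0],
    [0, 0, 0],
    [0, 0, 0],
    [0, 0, 0],
    [0, 0, 0]
  ],
  "claw": [0, 0, 0, 0, 0, 0, 0, 0]
}}

```text
time_s: 7.75
tool_pos: [511.6, -142.0, 113.9]
ee_rot: [0.712, 0.702, -0.0, 0.0]
wrist_force: [0.7, 1.1, -0.4]
grip_width: 31.0
grip_force: 59.4
```

{"api": "send_rows", "payload": {
  "linear": [
    [0.01, 0.4, 0],
    [0.01, 0.9, 0],
    [0.02, 1.4, 0],
    [0.03, 1.9, 0],
    [0.04, 2.4, 0],
    [0.04, 2.9, 0],
    [0.05, 3.4, 0],
    [0.06, 3.8, 0],
    [0.06, 4, 0],
    [0.06, 4, 0]
  ],
  "delta_rot": [
    [0, 0, 0],
    [0, 0, 0],
    [0, 0, 0],
    [0, 0, 0],
    [0, 0, 0],
    [0, 0, 0],
    [0, 0, 0],
    [0, 0, 0],
    [0, 0, 0],
    [0, 0, 0]
  ],
  "claw": [0, 0, 0, 0, 0, 0, 0, 0, 0, 0]
}}

```text
time_s: 8.58
tool_pos: [512.1, -101.8, 113.9]
ee_rot: [0.712, 0.702, -0.0, -0.0]
wrist_force: [-0.0, -0.4, -1.1]
grip_width: 30.7
grip_force: 59.4
```

{"api": "send_rows", "payload": {
  "linear": [
    [0.01, 0.4, 0],
    [0.02, 0.9, 0],
    [0.03, 1.4, 0],
    [0.04, 1.9, 0],
    [0.05, 2.4, 0],
    [0.06, 2.9, 0],
    [0.06, 3.2, 0],
    [0.06, 3.2, 0]
  ],
  "delta_rot": [
    [0, 0, 0],
    [0, 0, 0],
    [0, 0, 0],
    [0, 0, 0],
    [0, 0, 0],
    [0, 0, 0],
    [0, 0, 0],
    [0, 0, 0]
  ],
  "claw": [0, 0, 0, 0, 0, 0, 0, 0]
}}

```text
time_s: 9.25
tool_pos: [512.6, -69.5, 113.9]
ee_rot: [0.712, 0.702, -0.0, -0.0]
wrist_force: [-0.4, 0.3, -1.4]
grip_width: 30.6
grip_force: 59.4
```

```bash
python3 m.py w4; T=$(python3 -c "
from h import *
print(robot.sense()['tool_pos'].tolist())"); echo $T; python3 c.py w4 "$T" -0.0146
```

```text
9.25 [512.6161604  -69.48614593 113.89289644] [-2.23665967e+00 -2.20551329e+00  1.89307280e-04] [-0.44105552  0.31361709 -1.35186871]
cover 0.92 [211.0, 217.7, 138.0, 134.1] [[489.0, -82.0, 93.0], [511.0, -52.0, 130.0], [537.0, -43.0, 142.0]]
flange top [512.98079413 -48.34567469 139.9199306 ]
lever 0.56 [260.1, 156.4, 206.4, 227.5] [[507.0, -104.0, 115.0], [535.0, -25.0, 122.0], [577.0, -12.0, 124.0]]
leverfit [ 5.896754e+02 -2.039800e+01  1.148591e+02 -1.670000e-02] 0.3002259912700156 10610
grip line [ 5.123371e+02  1.149349e+02 -1.210000e-02] -98.7539083275823 0.25476455871718606 1175 tip y [-110.73526126 -105.71622751 -102.47430544]
[512.8807976507644, -70.34458815447753, 113.90777998432928]
3821 3184
axis at tcp: dx,dz, slopes x,z [-0.22   0.99   0.001 -0.002] 0.14951521548234148
rim along [26.40526642 27.11569704 27.31349757] [15.31579386 16.14406057 27.34552756]
```

View pics/w4.png

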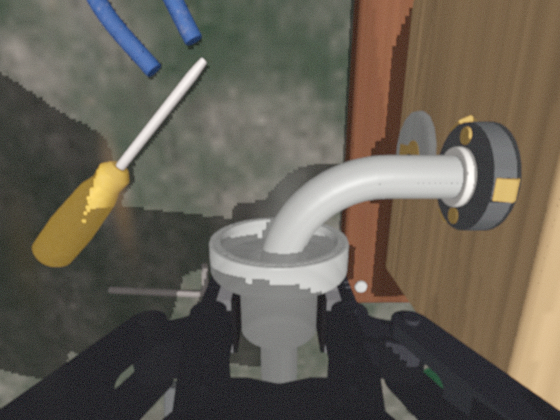

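The cover is on the grip just before the bend. The neck and inner rose show at (460,175), and the screwdriver and key are clear.

```bash
cat > arc.py <<'E'
import numpy as np
def pose(s,F=(589.6,-20.5),a=-.0155,off=0.3):
    # s: arc length of bush from bend start; returns TCP target, theta
    ex=np.array([np.cos(a),np.sin(a)]);ey=np.array([-ex[1],ex[0]]);F=np.array(F)
    B=F-76*ex-40*ey;C=F-36*ex-40*ey;L=20*np.pi
    if s<0:P,th=B+s*ey,0
    elif s<L:
        th=s/40;P=C+40*(-np.cos(th)*ex+np.sin(th)*ey)
    else:P,th=F-36*ex+(s-L)*ex,np.pi/2
    u=np.cos(th)*ey+np.sin(th)*ex
    return P-off*u,th
if __name__=="__main__":
    import sys
    c=np.array(eval(sys.argv[1]));th0=float(sys.argv[2])
    for s in eval(sys.argv[3]):
        P,th=pose(s);print(round(s,1),((P-c)/10).round(3).tolist(),round(th0-th,3))
E
python3 arc.py "[512.75,-69.6]" 0 "[-7,-4,-1,2,5,8,11,14,17,20]"
```

```text
-7 [0.013, 0.298] 0.0
-4 [0.017, 0.598] 0.0
-1 [0.022, 0.898] 0.0
2 [0.03, 1.198] -0.05
5 [0.059, 1.497] -0.125
8 [0.11, 1.792] -0.2
11 [0.182, 2.083] -0.275
14 [0.277, 2.368] -0.35
17 [0.392, 2.645] -0.425
20 [0.528, 2.912] -0.5
```

{"api": "send_rows", "payload": {
  "linear": [
    [0.013, 0.3, 0],
    [0.017, 0.6, 0],
    [0.022, 0.9, 0],
    [0.03, 1.2, 0],
    [0.06, 1.5, 0],
    [0.11, 1.79, 0],
    [0.18, 2.08, 0],
    [0.277, 2.37, 0],
    [0.39, 2.645, 0],
    [0.53, 2.91, 0],
    [0.53, 2.91, 0],
    [0.53, 2.91, 0]
  ],
  "delta_rot": [
    [0, 0, 0],
    [0, 0, 0],
    [0, 0, 0],
    [0, 0, -0.05],
    [0, 0, -0.125],
    [0, 0, -0.2],
    [0, 0, -0.275],
    [0, 0, -0.35],
    [0, 0, -0.425],
    [0, 0, -0.5],
    [0, 0, -0.5],
    [0, 0, -0.5]
  ],
  "claw": [0, 0, 0, 0, 0, 0, 0, 0, 0, 0, 0, 0]
}}

```text
time_s: 10.4
tool_pos: [518.0, -41.0, 113.9]
ee_rot: [0.863, 0.505, -0.0, -0.0]
wrist_force: [0.1, 0.1, -0.9]
grip_width: 30.8
grip_force: 59.4
```

```bash
python3 m.py w5; T=$(python3 -c "
from h import *
print(robot.sense()['tool_pos'].tolist())"); echo $T; python3 c.py w5 "$T" -0.515; python3 arc.py "[512.75,-69.6]" 0 "[20]"
```

```text
10.4 [518.04607708 -40.96435358 113.88231508] [-2.71188365e+00 -1.58575701e+00  2.24155513e-04] [ 0.13531625  0.05352509 -0.94977865]
cover 0.97 [211.6, 220.0, 138.8, 132.9] [[505.0, -54.0, 91.0], [521.0, -26.0, 130.0], [550.0, -8.0, 142.0]]
flange top [528.8334467  -22.72180222 139.89915723]
lever 0.98 [262.0, 165.6, 135.9, 213.3] [[509.0, -78.0, 115.0], [548.0, -20.0, 122.0], [577.0, -12.0, 124.0]]
leverfit [ 5.893699e+02 -2.030920e+01  1.148349e+02 -1.240000e-02] 0.30619060134198417 6860
grip line [ 5.126321e+02  1.148532e+02 -7.300000e-03] -74.85000423836047 0.26927324855972223 674 tip y [-82.6801966  -79.35470714 -76.3563698 ]
[517.9245438909301, -41.238146018785116, 113.88378324724316]
3976 3118
axis at tcp: dx,dz, slopes x,z [ 0.369  0.992 -0.002 -0.003] 0.1517552914494448
rim along [25.92163986 26.59433465 26.84406961] [14.90066496 15.6981605  26.85552877]
20 [0.528, 2.912] -0.5
```

```bash
python3 arc.py "[518.03,-40.5]" 0.5 "[22.5,25,27.5,30,32.5,35,37.5,40,42.5]"; echo; python3 arc.py "[518.03,-40.5]" 0.5 "[45,48,51,54,57,60,62.832,65]"
```

```text
22.5 [0.129, 0.217] -0.062
25 [0.27, 0.423] -0.125
27.5 [0.424, 0.619] -0.188
30 [0.591, 0.806] -0.25
32.5 [0.768, 0.982] -0.312
35 [0.956, 1.147] -0.375
37.5 [1.154, 1.3] -0.438
40 [1.361, 1.439] -0.5
42.5 [1.577, 1.566] -0.562

45 [1.8, 1.679] -0.625
48 [2.076, 1.796] -0.7
51 [2.36, 1.892] -0.775
54 [2.651, 1.966] -0.85
57 [2.946, 2.018] -0.925
60 [3.244, 2.049] -1.0
62.8 [3.527, 2.056] -1.071
65 [3.744, 2.053] -1.071
```

{"api": "send_rows", "payload": {
  "linear": [
    [0.13, 0.217, 0],
    [0.27, 0.423, 0],
    [0.424, 0.62, 0],
    [0.59, 0.806, 0],
    [0.768, 0.982, 0],
    [0.956, 1.147, 0],
    [1.154, 1.3, 0],
    [1.36, 1.44, 0],
    [1.577, 1.566, 0],
    [1.577, 1.566, 0]
  ],
  "delta_rot": [
    [0, 0, -0.062],
    [0, 0, -0.125],
    [0, 0, -0.188],
    [0, 0, -0.25],
    [0, 0, -0.312],
    [0, 0, -0.375],
    [0, 0, -0.438],
    [0, 0, -0.5],
    [0, 0, -0.562],
    [0, 0, -0.562]
  ],
  "claw": [0, 0, 0, 0, 0, 0, 0, 0, 0, 0]
}}

```text
time_s: 11.38
tool_pos: [533.4, -25.1, 113.7]
ee_rot: [0.97, 0.244, -0.001, -0.001]
wrist_force: [-0.4, 1.5, -1.3]
grip_width: 30.9
grip_force: 59.5
```

```bash
python3 m.py w6; T=$(python3 -c "
from h import *
print(robot.sense()['tool_pos'].tolist())"); echo $T; python3 c.py w6 "$T" -1.078
```

```text
11.3833 [533.40653652 -25.08361791 113.70359153] [-3.04531767e+00 -7.66651760e-01  1.61923292e-03] [-0.36291973  1.51447213 -1.29885964]
cover 0.7 [209.8, 218.5, 139.6, 133.0] [[521.0, -39.0, 91.0], [546.0, -19.0, 130.0], [567.0, 7.0, 142.0]]
flange top [552.62117485 -15.47674742 139.70458329]
lever 0.66 [265.4, 196.2, 150.3, 223.8] [[510.0, -100.0, 116.0], [556.0, -23.0, 122.0], [576.0, -12.0, 124.0]]
leverfit [ 5.893667e+02 -2.027140e+01  1.148231e+02 -1.180000e-02] 0.3118728935698769 4467
grip line [5.124765e+02 1.148720e+02 1.050000e-02] -94.12981359488604 0.3389144371162436 546 tip y [-105.60301026 -101.56870444  -98.18585706]
[533.3780620870897, -25.10306534518936, 113.70438016240716]
3950 3134
axis at tcp: dx,dz, slopes x,z [ 0.629  0.974  0.001 -0.004] 0.15186593467215206
rim along [25.83737507 26.63869636 26.85927829] [14.8549244  15.70778525 26.9086525 ]
```

```bash
python3 arc.py "[533.8,-24.84]" 1.0625 "[42.5,45,47.5,50,52.5,55,57.5,60,62.832]"
```

```text
42.5 [-0.0, 0.0] 0.0
45 [0.223, 0.113] -0.062
47.5 [0.452, 0.212] -0.125
50 [0.688, 0.296] -0.188
52.5 [0.928, 0.366] -0.25
55 [1.172, 0.42] -0.312
57.5 [1.419, 0.459] -0.375
60 [1.667, 0.483] -0.438
62.8 [1.95, 0.49] -0.508
```

{"api": "send_rows", "payload": {
  "linear": [
    [-0.02, 0.05, 0.01],
    [0.205, 0.163, 0.01],
    [0.435, 0.264, 0.01],
    [0.675, 0.35, 0.01],
    [0.92, 0.42, 0.01],
    [1.165, 0.475, 0.01],
    [1.415, 0.515, 0.01],
    [1.665, 0.54, 0.01],
    [1.95, 0.547, 0.01],
    [1.95, 0.547, 0.01],
    [1.95, 0.547, 0.01]
  ],
  "delta_rot": [
    [0, 0, 0],
    [0, 0, -0.062],
    [0, 0, -0.125],
    [0, 0, -0.188],
    [0, 0, -0.25],
    [0, 0, -0.312],
    [0, 0, -0.375],
    [0, 0, -0.438],
    [0, 0, -0.508],
    [0, 0, -0.508],
    [0, 0, -0.508]
  ],
  "claw": [0, 0, 0, 0, 0, 0, 0, 0, 0, 0, 0]
}}

```text
time_s: 12.45
tool_pos: [553.3, -19.9, 113.9]
ee_rot: [1.0, -0.006, 0.0, -0.0]
wrist_force: [-0.2, 3.3, -2.5]
grip_width: 31.0
grip_force: 59.4
```

```bash
python3 m.py w7; T=$(python3 -c "
from h import *
print(robot.sense()['tool_pos'].tolist())"); echo $T; python3 c.py w7 "$T" -1.585; python3 -c "
from h import *
s=robot.sense();print(s['joint_positions'].round(2),s['ft_torque'])"
```

```text
12.45 [553.34634838 -19.88559475 113.88948731] [-3.14110682e+00  1.91819276e-02 -1.86319926e-04] [-0.16266915  3.32185956 -2.50189276]
cover 0.88 [211.9, 249.7, 134.0, 101.1] [[541.0, -43.0, 107.0], [571.0, -21.0, 131.0], [580.0, 2.0, 142.0]]
flange top [575.13140051 -20.89299085 139.88791681]
lever 0.9 [257.8, 255.2, 301.3, 139.7] [[510.0, -141.0, 112.0], [520.0, -90.0, 121.0], [574.0, -19.0, 124.0]]
leverfit [ 5.896027e+02 -2.035210e+01  1.148407e+02 -1.730000e-02] 0.333140855664114 3449
grip line [ 5.116928e+02  1.149156e+02 -2.260000e-02] -127.17168688920614 0.3654118236860562 1863 tip y [-144.44713226 -141.39897317 -140.20352274]
[553.3350656714439, -19.90403339140469, 113.91947266864796]
3872 3166
axis at tcp: dx,dz, slopes x,z [ 0.729  0.908 -0.002 -0.002] 0.1507888179123103
rim along [26.65981543 27.02535658 27.21304435] [15.1245819  15.88112459 27.20084072]
[-0.24  0.63  1.73  0.    0.79  1.35] [ 0.54279906 -0.03124835 -0.01407848]
```

View pics/w7.png

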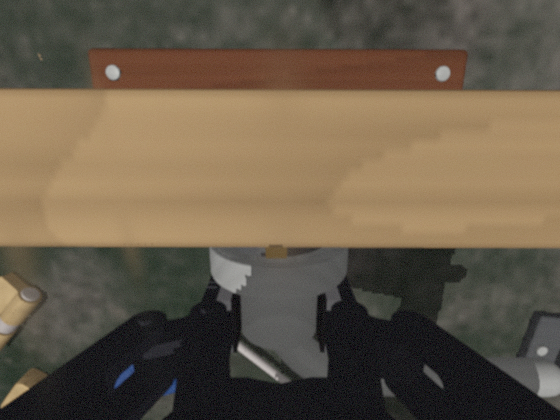

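The cover is round the bend and square to the door, its flange at (278,265) just in front of the door edge. The +y force says it sits slightly low in y, so I correct that first.

{"api": "send_rows", "payload": {
  "linear": [
    [0, 0.04, 0],
    [0, 0.07, -0.01],
    [0, 0.07, -0.01],
    [0, 0.07, -0.01]
  ],
  "delta_rot": [
    [0, 0, 0],
    [0, 0, 0],
    [0, 0, 0],
    [0, 0, 0]
  ],
  "claw": [0, 0, 0, 0]
}}

```text
time_s: 12.93
tool_pos: [553.4, -19.8, 114.0]
ee_rot: [1.0, -0.007, 0.0, 0.0]
wrist_force: [0.2, 0.6, -1.7]
grip_width: 30.5
grip_force: 59.6
```

{"api": "send_rows", "payload": {
  "linear": [
    [0.15, 0, 0],
    [0.3, 0, 0],
    [0.45, -0.005, 0],
    [0.55, -0.01, 0],
    [0.6, -0.01, 0],
    [0.6, -0.01, 0]
  ],
  "delta_rot": [
    [0, 0, 0],
    [0, 0, 0],
    [0, 0, 0],
    [0, 0, 0],
    [0, 0, 0],
    [0, 0, 0]
  ],
  "claw": [0, 0, 0, 0, 0, 0]
}}

```text
time_s: 13.43
tool_pos: [558.0, -19.3, 113.7]
ee_rot: [1.0, -0.007, -0.002, -0.0]
wrist_force: [-4.2, 1.2, 0.4]
grip_width: 31.0
grip_force: 59.8
```

{"api": "send_rows", "payload": {
  "linear": [
    [0.05, 0, 0],
    [0.1, 0, 0],
    [0.15, 0, 0],
    [0.2, 0, 0],
    [0.2, 0, 0]
  ],
  "delta_rot": [
    [0, 0, 0],
    [0, 0, 0],
    [0, 0, 0],
    [0, 0, 0],
    [0, 0, 0]
  ],
  "claw": [0, 0, 0, 0, 0]
}}

```text
time_s: 13.85
tool_pos: [558.3, -19.2, 113.5]
ee_rot: [1.0, -0.007, -0.003, -0.0]
wrist_force: [-8.6, -0.9, 2.7]
grip_width: 30.7
grip_force: 60.0
```

{"api": "send_rows", "payload": {
  "linear": [
    [0, 0, 0.05],
    [0.05, 0, 0.06],
    [0.1, 0, 0.06],
    [0.15, 0, 0.06],
    [0.2, 0, 0.06],
    [0.2, 0, 0.06]
  ],
  "delta_rot": [
    [0, 0, 0],
    [0, 0, 0],
    [0, 0, 0],
    [0, 0, 0],
    [0, 0, 0],
    [0, 0, 0]
  ],
  "claw": [0, 0, 0, 0, 0, 0]
}}

```text
time_s: 14.35
tool_pos: [558.5, -19.1, 113.6]
ee_rot: [1.0, -0.007, -0.006, -0.001]
wrist_force: [-10.9, -1.4, 2.5]
grip_width: 30.8
grip_force: 60.1
```

```bash
python3 m.py w8; T=$(python3 -c "
from h import *
print(robot.sense()['tool_pos'].tolist())"); echo $T; python3 c.py w8 "$T" -1.585; python3 -c "
from h import *
s=robot.sense();print(s['ft_torque'])"
```

```text
14.35 [558.49141786 -19.09527122 113.62267079] [-3.14044653  0.02132711  0.01746294] [-10.87017856  -1.37694817   2.52737751]
cover 0.92 [213.2, 263.6, 133.1, 88.9] [[546.0, -40.0, 122.0], [575.0, -20.0, 133.0], [585.0, 0.0, 142.0]]
flange top [579.7303504  -20.28177025 139.88556361]
lever 0.74 [270.8, 343.2, 288.2, 61.1] [[511.0, -141.0, 112.0], [520.0, -68.0, 121.0], [538.0, -20.0, 123.0]]
leverfit [ 5.894120e+02 -2.031350e+01  1.148373e+02 -1.550000e-02] 0.32930072597078386 3010
grip line [ 5.116724e+02  1.149313e+02 -1.790000e-02] -127.52123368511516 0.36626105066854286 1443 tip y [-144.3888003  -141.96159422 -140.61110658]
[558.469928431566, -19.073616211496038, 113.6287951999311]
3506 3077
axis at tcp: dx,dz, slopes x,z [ 0.801  0.961 -0.    -0.001] 0.1639181167092087
rim along [26.17852814 26.74861981 26.95629628] [15.01166588 15.76838037 26.92293221]
[-7.35352419e-02  1.48718695e+00 -7.47195985e-04]
```

{"api": "send_rows", "payload": {
  "linear": [
    [0.05, 0, 0.02],
    [0.1, 0, 0.03],
    [0.15, 0, 0.03],
    [0.2, 0, 0.03],
    [0.2, 0, 0.03]
  ],
  "delta_rot": [
    [0, -0.004, 0],
    [0, -0.008, 0],
    [0, -0.012, 0],
    [0, -0.014, 0],
    [0, -0.014, 0]
  ],
  "claw": [0, 0, 0, 0, 0]
}}

```text
time_s: 14.92
tool_pos: [558.7, -19.0, 113.4]
ee_rot: [1.0, -0.007, -0.001, -0.001]
wrist_force: [-12.9, -1.4, 2.7]
grip_width: 30.9
grip_force: 60.0
```

{"api": "send_rows", "payload": {
  "linear": [
    [0.05, 0, 0.02],
    [0.1, 0, 0.03],
    [0.15, 0, 0.04],
    [0.2, 0, 0.05],
    [0.25, 0, 0.05],
    [0.3, 0, 0.05],
    [0.3, 0, 0.05]
  ],
  "delta_rot": [
    [0, -0.001, 0],
    [0, -0.002, 0],
    [0, -0.003, 0],
    [0, -0.004, 0],
    [0, -0.005, 0],
    [0, -0.005, 0],
    [0, -0.005, 0]
  ],
  "claw": [0, 0, 0, 0, 0, 0, 0]
}}

```text
time_s: 15.5
tool_pos: [559.8, -18.8, 113.2]
ee_rot: [1.0, -0.007, -0.0, -0.001]
wrist_force: [-15.2, -2.3, 1.7]
grip_width: 30.5
grip_force: 59.9
```

```bash
python3 m.py w9; T=$(python3 -c "
from h import *
print(robot.sense()['tool_pos'].tolist())"); echo $T; python3 c.py w9 "$T" -1.585; python3 - <<'E'
from h import *
p,d,K,Rm,t=cam("side"); cv2.imwrite("pics/s9.png",p); q=proj([[565,-20,115]],K,Rm,t)[0].astype(int); print(q)
cv2.imwrite("pics/s9c.png",cv2.resize(p[q[1]-50:q[1]+50,q[0]-65:q[0]+65],(780,600),interpolation=2))
E
```

```text
15.5 [559.79627407 -18.76140063 113.21114238] [-3.13934267e+00  2.08854703e-02  1.02187776e-03] [-15.23859406  -2.30695756   1.69679757]
cover 0.8 [212.4, 269.2, 134.1, 84.2] [[547.0, -40.0, 122.0], [575.0, -20.0, 131.0], [586.0, 0.0, 142.0]]
flange top [580.32367131 -19.88891683 139.68188764]
lever 0.98 [270.6, 342.6, 289.4, 68.3] [[510.0, -141.0, 111.0], [520.0, -65.0, 121.0], [541.0, -19.0, 124.0]]
leverfit [ 5.895172e+02 -2.034000e+01  1.148701e+02 -1.670000e-02] 0.32231438657777467 2977
grip line [ 5.116983e+02  1.149636e+02 -2.060000e-02] -125.91944292189099 0.3743433908510472 1279 tip y [-144.83847763 -141.89289699 -140.17713538]
[559.8164028994748, -18.773250895122878, 113.17829562407441]
3366 3093
axis at tcp: dx,dz, slopes x,z [0.802 0.985 0.001 0.007] 0.16144696087733817
rim along [18.15827621 24.97606969 25.61860036] [14.68281144 15.32237341 26.37400932]
[237 198]
```

View pics/s9c.png

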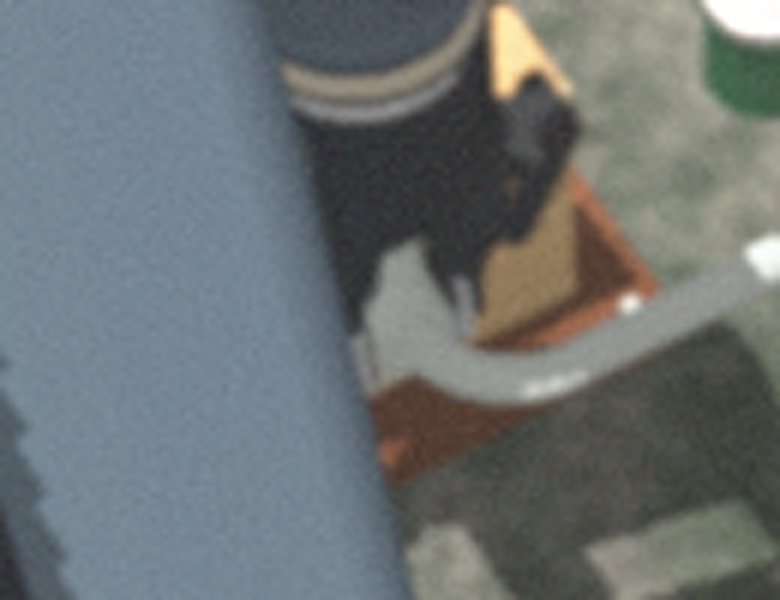

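The side view shows the cover's hub on the neck behind the lever bend and no lever displacement. The push is rising steadily and the cover is slightly low, so I raise it while pressing on.

{"api": "send_rows", "payload": {
  "linear": [
    [0, -0.02, 0.04],
    [0.05, -0.03, 0.08],
    [0.1, -0.03, 0.08],
    [0.15, -0.03, 0.09],
    [0.2, -0.03, 0.1],
    [0.25, -0.03, 0.1],
    [0.3, -0.03, 0.1],
    [0.3, -0.03, 0.1]
  ],
  "delta_rot": [
    [0, 0, 0],
    [0, 0, 0],
    [0, 0, 0],
    [0, -0.001, 0],
    [0, -0.002, 0],
    [0, -0.003, 0],
    [0, -0.003, 0],
    [0, -0.003, 0]
  ],
  "claw": [0, 0, 0, 0, 0, 0, 0, 0]
}}

```text
time_s: 16.37
tool_pos: [560.7, -18.6, 113.5]
ee_rot: [1.0, -0.007, -0.001, -0.002]
wrist_force: [-18.1, -1.8, 0.4]
grip_width: 30.4
grip_force: 59.9
```

{"api": "send_rows", "payload": {
  "linear": [
    [0.05, -0.02, 0.02],
    [0.1, -0.03, 0.04],
    [0.15, -0.03, 0.05],
    [0.2, -0.03, 0.05],
    [0.25, -0.03, 0.06],
    [0.3, -0.03, 0.06],
    [0.3, -0.03, 0.06]
  ],
  "delta_rot": [
    [0, 0, 0],
    [0, 0, 0],
    [0, -0.001, 0],
    [0, -0.002, 0],
    [0, -0.003, 0],
    [0, -0.004, 0],
    [0, -0.004, 0]
  ],
  "claw": [0, 0, 0, 0, 0, 0, 0]
}}

```text
time_s: 16.95
tool_pos: [562.4, -18.7, 113.6]
ee_rot: [1.0, -0.006, -0.001, -0.002]
wrist_force: [-19.6, -2.3, 0.8]
grip_width: 30.9
grip_force: 62.5
```

{"api": "send_rows", "payload": {
  "linear": [
    [0.05, 0, 0.01],
    [0.1, 0, 0.02],
    [0.15, 0, 0.02],
    [0.2, 0, 0.03],
    [0.2, 0, 0.03]
  ],
  "delta_rot": [
    [0, 0, 0],
    [0, 0, 0],
    [0, -0.001, 0],
    [0, -0.002, 0],
    [0, -0.002, 0]
  ],
  "claw": [0, 0, 0, 0, 0]
}}

```text
time_s: 17.37
tool_pos: [562.5, -18.7, 113.6]
ee_rot: [1.0, -0.006, -0.002, -0.002]
wrist_force: [-22.2, -3.0, 1.8]
grip_width: 30.6
grip_force: 62.7
```

```bash
cat > e.py <<'E'
import sys,os
os.system(f"python3 m.py {sys.argv[1]}")
from h import *
T=robot.sense()["tool_pos"]; print(T)
os.system(f'python3 c.py {sys.argv[1]} "{T.tolist()}" -1.585')
z=np.load(sys.argv[1]+".npz"); W=world(z["d"],z["K"],z["R"],z["t"],np.load(sys.argv[1]+"_cover.npy"))
S=W[(abs(W[:,1]+20)<10)&(W[:,2]>T[2]+24)]; print("flange x span",np.percentile(S[:,0],[1,5,50,95,99]))
E
python3 e.py w10
```

```text
17.3667 [562.46875254 -18.6752637  113.61162712] [-3.13784852  0.01937786  0.00645399] [-22.18956626  -2.95651008   1.82876107]
cover 0.85 [216.1, 276.5, 124.5, 75.5] [[550.0, -37.0, 122.0], [567.0, -20.0, 130.0], [585.0, -2.0, 142.0]]
flange top [581.61803111 -19.86514446 140.01096431]
lever 0.78 [269.5, 345.7, 288.3, 67.6] [[511.0, -142.0, 113.0], [528.0, -38.0, 121.0], [542.0, -18.0, 123.0]]
leverfit [ 5.894319e+02 -2.032720e+01  1.147849e+02 -1.580000e-02] 0.3218370212082773 2545
grip line [ 5.116694e+02  1.149278e+02 -1.910000e-02] -125.05413467758413 0.3632964523834019 930 tip y [-145.02557389 -142.44647425 -141.07755892]
2378 3113
axis at tcp: dx,dz, slopes x,z [0.841 0.935 0.001 0.001] 0.18017661338347996
rim along [17.40098025 21.40750918 22.606887  ] [14.79948188 15.37099552 23.82133267]
[562.47326374 -18.70622365 113.62301182]
flange x span [577.22685367 577.82518556 581.78317246 585.76819894 586.3908747 ]
```

{"api": "send_rows", "payload": {
  "linear": [
    [0.05, -0.02, 0.01],
    [0.1, -0.03, 0.02],
    [0.15, -0.04, 0.02],
    [0.2, -0.04, 0.02],
    [0.25, -0.04, 0.02],
    [0.25, -0.04, 0.02]
  ],
  "delta_rot": [
    [0, 0, 0],
    [0, 0, 0],
    [0, -0.001, 0],
    [0, -0.002, 0],
    [0, -0.002, 0],
    [0, -0.002, 0]
  ],
  "claw": [0, 0, 0, 0, 0, 0]
}}

```text
time_s: 18.02
tool_pos: [562.5, -18.7, 113.6]
ee_rot: [1.0, -0.006, -0.004, -0.002]
wrist_force: [-25.8, -2.9, 5.4]
grip_width: 30.7
grip_force: 63.0
```

{"api": "send_rows", "payload": {
  "linear": [
    [-0.2, 0.01, -0.05],
    [-0.4, 0.02, -0.09],
    [-0.6, 0.03, -0.13],
    [-0.8, 0.05, -0.17],
    [-1, 0.06, -0.21],
    [-1.2, 0.07, -0.25],
    [-1.4, 0.08, -0.29],
    [-1.55, 0.09, -0.32],
    [-1.55, 0.09, -0.32]
  ],
  "delta_rot": [
    [0, 0.004, 0],
    [0, 0.008, 0],
    [0, 0.012, 0],
    [0, 0.016, 0],
    [0, 0.02, 0],
    [0, 0.024, 0],
    [0, 0.028, 0],
    [0, 0.03, 0],
    [0, 0.03, 0]
  ],
  "claw": [0, 0, 0, 0, 0, 0, 0, 0, 0]
}}

```text
time_s: 18.77
tool_pos: [562.2, -19.1, 113.7]
ee_rot: [1.0, -0.007, -0.001, -0.0]
wrist_force: [-4.2, 1.8, -1.4]
grip_width: 30.6
grip_force: 62.2
```

{"api": "send_rows", "payload": {
  "linear": [
    [-0.1, 0.03, 0],
    [-0.17, 0.05, 0],
    [-0.17, 0.05, 0]
  ],
  "delta_rot": [
    [0, 0, 0],
    [0, 0, 0],
    [0, 0, 0]
  ],
  "claw": [0, 0, 0]
}}

```text
time_s: 19.02
tool_pos: [562.2, -19.3, 114.2]
ee_rot: [1.0, -0.007, 0.001, 0.0]
wrist_force: [-2.6, 1.0, -4.3]
grip_width: 30.5
grip_force: 62.1
```

{"api": "send_rows", "payload": {
  "linear": [
    [0, 0, 0],
    [0, 0, 0],
    [0, 0, 0],
    [0, 0, 0],
    [0, 0, 0],
    [0, 0, 0],
    [0, 0, 0],
    [0, 0, 0],
    [0, 0, 0]
  ],
  "delta_rot": [
    [0, 0, 0],
    [0, 0, 0],
    [0, 0, 0],
    [0, 0, 0],
    [0, 0, 0],
    [0, 0, 0],
    [0, 0, 0],
    [0, 0, 0],
    [0, 0, 0]
  ],
  "claw": [0.45, 0.5, 0.55, 0.6, 0.65, 0.65, 0.65, 0.65, 0.65]
}}

```text
time_s: 19.77
tool_pos: [561.7, -19.1, 114.2]
ee_rot: [1.0, -0.007, 0.0, 0.0]
wrist_force: [-0.2, 0.0, -0.0]
grip_width: 55.3
grip_force: 0.0
```

Released cleanly. I rise straight up, back off from the door, and look.

{"api": "send_rows", "payload": {
  "linear": [
    [-0.2, 0, 1],
    [-0.3, 0, 3],
    [-0.3, 0, 6],
    [-0.3, 0, 9],
    [-1, 0, 12],
    [-3, 0, 14],
    [-6, 0, 15],
    [-9, 0, 15],
    [-11, 0, 15],
    [-12, 0, 15],
    [-12, 0, 15],
    [-12, 0, 15]
  ],
  "delta_rot": [
    [0, 0, 0],
    [0, 0, 0],
    [0, 0, 0],
    [0, 0, 0],
    [0, 0, 0],
    [0, 0, 0],
    [0, 0, 0],
    [0, 0, 0],
    [0, 0, 0],
    [0, 0, 0],
    [0, 0, 0],
    [0, 0, 0]
  ],
  "claw": [0.65, 0.65, 0.65, 0.65, 0.65, 0.65, 0.65, 0.65, 0.65, 0.65, 0.65, 0.65]
}}

```text
time_s: 20.77
tool_pos: [442.6, -19.4, 264.9]
ee_rot: [1.0, -0.007, 0.001, 0.0]
wrist_force: [-0.8, 0.7, 0.1]
grip_width: 55.8
grip_force: 0.0
```

```bash
python3 - <<'E'
from h import *
s=robot.sense(); print(s["time_s"],s["tool_pos"],s["wrist_force"])
n="wrist"; p,d,K,Rm,t=cam(n); cv2.imwrite("pics/w11.png",p)
for q in ["cover","door","lever"]:
    for r in robot.trace(q,n)[:1]:
        W=world(d,K,Rm,t,r["pixels"]); print(q,round(r["score"],2),r["rect"],np.percentile(W,[2,50,98],axis=0).round(1).tolist())
        if q=="lever": f=fit_lever(W[W[:,2]>100],[589.5,-20.4,115,-.0155]); print(f.x)
        if q=="cover": C=W
        if q=="door":
            F=W[(W[:,2]>60)&(W[:,2]<144)&(W[:,0]<600)]; print("face x",len(F),np.median(F,0))
            Tp=W[W[:,2]>145]; Tp=Tp[abs(Tp[:,1]+20)<20]; print("door top edge",np.percentile(Tp[:,0],[0.5,2]))
S=C[(abs(C[:,1]+20)<8)&(C[:,2]>137)]; print("flange top x",len(S),np.percentile(S[:,0],[1,5,50,95,99]) if len(S) else 0)
H=C[(abs(C[:,1]+20)<8)&(C[:,2]>126)&(C[:,2]<134)]; print("hub x",np.percentile(H[:,0],[1,5,95,99]) if len(H) else 0)
E
```

```text
20.7667 [442.57520983 -19.37152742 264.86260315] [-0.83143575  0.69804613  0.1000207 ]
cover 0.88 [238.1, 2.3, 77.0, 66.9] [[549.1, -44.5, 104.7], [575.1, -20.4, 130.0], [586.3, 3.3, 142.3]]
door 0.72 [153.9, 0.0, 288.7, 130.4] [[506.4, -133.6, 15.7], [578.2, -52.3, 44.2], [600.4, 88.1, 124.1]]
face x 7427 [540.18463928 -59.20690283 119.91199625]Traceback (most recent call last):
  File "<stdin>", line 11, in <module>
    return _quantile_unchecked(
        a, q, axis, out, overwrite_input, method, keepdims, weights)
    return _ureduce(a,
                    func=_quantile_ureduce_func,
    ...<5 lines>...
                    overwrite_input=overwrite_input,
                    method=method)
    r = func(a, **kwargs)
    result = _quantile(arr,
                       quantiles=q,
    ...<2 lines>...
                       out=out,
                       weights=wgt)
    slices_having_nans = np.isnan(arr[-1, ...])
                                  ~~~^^^^^^^^^
IndexError: index -1 is out of bounds for axis 0 with size 0
```

View pics/w11.png

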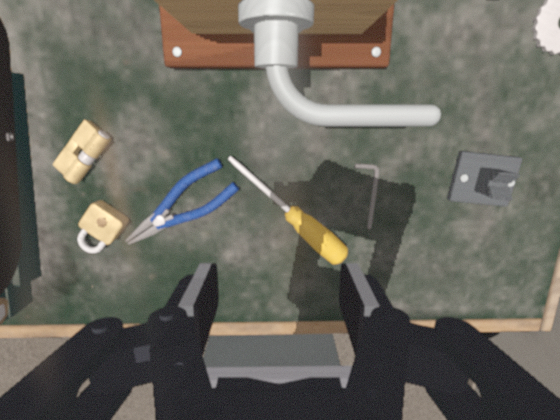

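The cover sits at the door at (276,30), the lever is level and the bystanders lie where they were. One more measurement checks for a gap between rim and face.

```bash
python3 - <<'E'
from h import *
for n in ["top","wrist"]:
    p,d,K,Rm,t=cam(n); W=world(d,K,Rm,t,d>0)
    a=-.0155; q=W-[0,-20.35,0]; L=np.c_[q[:,0]*np.cos(a)+q[:,1]*np.sin(a),-q[:,0]*np.sin(a)+q[:,1]*np.cos(a),q[:,2]]  # y offset ~+9 from 589*a
    L[:,1]-=589.5*.0155
    Fc=L[(abs(L[:,1])>35)&(abs(L[:,1])<75)&(L[:,2]>60)&(L[:,2]<135)&(L[:,0]>570)&(L[:,0]<605)]
    S=L[(abs(L[:,1])<9)&(L[:,2]>137)&(L[:,2]<146)&(L[:,0]<600)]
    H=L[(abs(L[:,1])<9)&(L[:,2]>127)&(L[:,2]<134)]
    print(n,"face",len(Fc),np.median(Fc[:,0]),"flange",len(S),np.percentile(S[:,0],[1,5,50,95,99]) if len(S) else 0,"hub",len(H),np.percentile(H[:,0],[1,5,50,95,99]) if len(H) else 0)
    cv2.imwrite(f"pics/{n}12.png",p)
    u=proj([[575,-20,130]],K,Rm,t)[0].astype(int); print(u)
    if n=="top": cv2.imwrite("pics/t12c.png",cv2.resize(p[u[1]-40:u[1]+40,u[0]-50:u[0]+50],(750,600),interpolation=2))
E
```

```text
top face 92 591.9417958561453 flange 18 [587.60818483 587.75259783 590.51627755 592.17745932 592.24605933] hub 10 [ 64.77986858  64.90785604  65.99249776 888.80951637 889.40182577]
[257 167]
wrist face 2556 589.2225873331938 flange 498 [576.2557766  576.44239999 580.54213602 585.05031678 585.59203592] hub 1184 [548.75823196 549.98328702 563.24603999 575.85640406 576.50140213]
[275  22]
```

View pics/t12c.png

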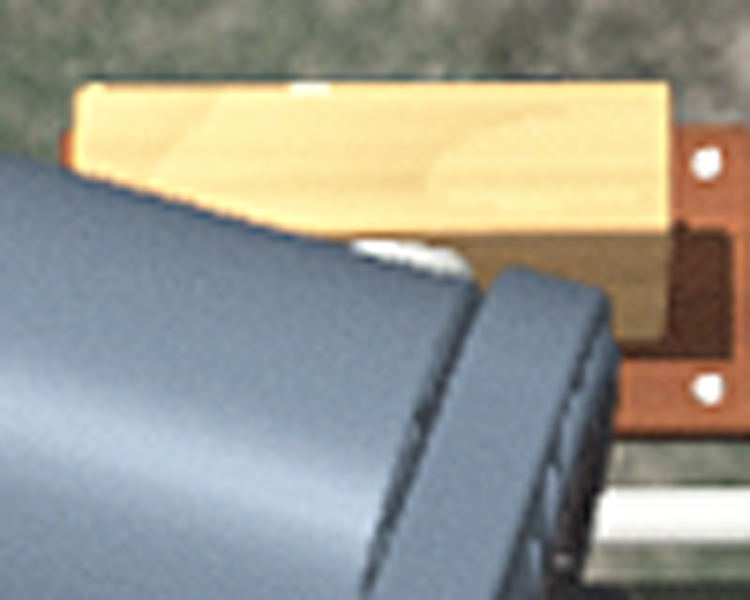

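The top view is mostly blocked by the arm; only the flange's white edge shows, near the door face at (410,255). I'll check the gap from straight above with the wrist camera.

{"api": "send_rows", "payload": {
  "linear": [
    [0, 0, 1.5],
    [1, 0, 3],
    [3, 0, 3],
    [5, 0, 3],
    [6, 0, 3],
    [6, 0, 3],
    [6, 0, 3]
  ],
  "delta_rot": [
    [0, 0, 0],
    [0, 0, 0],
    [0, 0, 0],
    [0, 0, 0],
    [0, 0, 0],
    [0, 0, 0],
    [0, 0, 0]
  ],
  "claw": [0.65, 0.65, 0.65, 0.65, 0.65, 0.65, 0.65]
}}

```text
time_s: 21.6
tool_pos: [501.3, -18.9, 293.4]
ee_rot: [1.0, -0.007, -0.001, -0.0]
wrist_force: [-1.5, 0.3, 0.7]
grip_width: 55.5
grip_force: 0.0
```

```bash
python3 - <<'E'
from h import *
n="wrist"; p,d,K,Rm,t=cam(n); W=world(d,K,Rm,t,d>0); print(-Rm.T@t)
a=-.0155; q=W-[589.5,-20.35,0]; L=np.c_[q[:,0]*np.cos(a)+q[:,1]*np.sin(a),-q[:,0]*np.sin(a)+q[:,1]*np.cos(a),q[:,2]]
m=(abs(L[:,1])<5)
for x in np.arange(-48,8,2):
    b=L[m&(L[:,0]>=x)&(L[:,0]<x+2)]; print(x,len(b),np.percentile(b[:,2],[5,50,95]).round(1) if len(b) else "")
Fc=L[(abs(L[:,1])>35)&(abs(L[:,1])<75)&(L[:,2]>60)&(L[:,2]<140)&(abs(L[:,0])<15)]; print("face",len(Fc),np.median(Fc[:,0]) if len(Fc) else 0)
Tt=L[(abs(L[:,1])<60)&(L[:,2]>146)&(L[:,2]<152)&(abs(L[:,0])<60)]; print("doortop front edge",np.percentile(Tt[:,0],[.2,1,99,99.8]))
u=proj([[575,-20,130]],K,Rm,t)[0].astype(int); print(u)
y=max(u[1]-60,0); cv2.imwrite("pics/w13c.png",cv2.resize(p[y:y+120,u[0]-80:u[0]+80],(800,600),interpolation=2))
E
```

```text
[576.63824765 -20.70671024 418.61974929]
-48 23 [120.1 122.4 123.2]
-46 28 [120.5 122.2 123.7]
-44 32 [121.1 122.4 123.8]
-42 13 [128.9 130.4 131.5]
-40 35 [129.4 130.4 131.6]
-38 24 [129.3 130.5 131.8]
-36 35 [129.1 130.3 131.8]
-34 24 [129.3 131.1 131.8]
-32 33 [129.2 130.7 131.6]
-30 27 [130.1 130.6 131.8]
-28 34 [129.5 130.5 131.9]
-26 26 [130.1 130.8 131.8]
-24 36 [129.5 130.9 131.4]
-22 24 [129.6 130.5 131.9]
-20 36 [129.3 130.6 131.8]
-18 24 [129.8 130.8 132.1]
-16 36 [129.4 130.6 132.4]
-14 25 [130.  140.8 143. ]
-12 39 [140.8 141.9 143.1]
-10 39 [140.9 141.8 143. ]
-8 28 [140.9 142.  143.1]
-6 37 [140.9 141.9 142.9]
-4 39 [141.  141.9 143. ]
-2 39 [133.9 142.  143.6]
0 39 [147.  148.  149.2]
2 39 [148.  148.9 150. ]
4 39 [148.1 148.8 149.7]
6 40 [148.  148.9 150. ]
face 345 -0.2299891926779578
doortop front edge [ 0.20602891  0.33214208 43.38083475 43.68333363]
[277 110]
```

View pics/w13c.png

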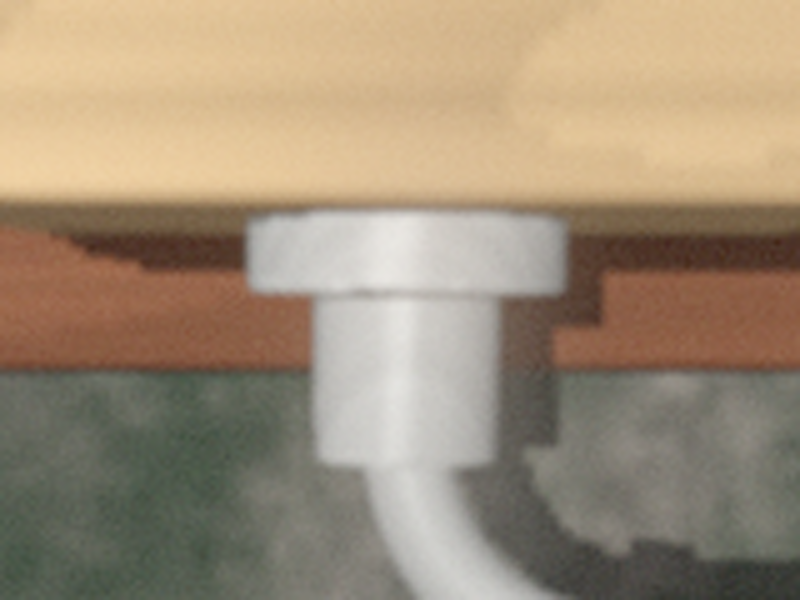

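From straight above, the rim edge (row ~210) meets the door edge (row ~205) to within about 0.5 mm. The hub end is 40–41 mm from the face, the stop was hard at 26 N, and nothing sprang back on release, so the cover is home.

```bash
python3 -c "
from workcell import robot
print(robot.hand_in())"
```

```text
the job is handed in; nothing more can be done
None
```

The cover rose is on the inner rose and, as far as I can measure, fully home: it met a hard stop at about 26 N and stayed put when released, with its rim within about 0.5 mm of the door face. Force readings between moves showed at most about 6 N sideways on the lever. I handed it in at about 22 s with the gripper clear and the bystanders visible in the last wide wrist view where they were (the cutter only partly in frame).

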